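# Open the till drawer with its key and hold the key turned

## Robot

A 6-joint arm with a two-finger parallel gripper is mounted at the origin on a cart in front of the work surface, level with it; the furniture and walls round the work are solid. World frame = base frame: x ahead of the robot, y to its left, z up, the work surface at z = 0. Lengths are in m, angles in rad, forces in N, time in s.
With the tool pointing down it reaches from about 0.275 to 0.75 m from the base axis. Payload 10.2 kg.
Tool frame: the origin (TCP) lies between the finger pads; the fingertips stand 19 mm ahead of it and the grasp point (between the pads) is the TCP (env.finger_overhang is the distance from the TCP to the fingertips, in m); z points along the fingers, y is the direction in which the jaws open and shut (so a half turn about z gives the same grasp; the last joint's range is limited). The gripper opens to 88 mm and grips with 3 to 60 N. Pads are 18 mm wide; open, the fingers measure 123 mm over their backs; the gripper's body (75 mm by 187 mm) begins 45 mm behind the grasp point.
Start: joints at [1.101, 0.313, 1.498, -0, 1.331, -0.223], TCP at [0.128, 0.509, 0.219] pointing down, gripper open.
Joint ranges: [-2.94, 2.94], [-0.97, 2.17], [0.19, 2.56], [-1.23, 4.37], [0.02, 3.11], [-2.88, 2.88]. Speed limits (rad/s): [2.39, 2.39, 3.01, 3.14, 3.14, 3.14].

## Interface

Orientations are given as a unit quaternion [x, y, z, w].
In Python, from cell import env gives the robot as it stands.
- The arm moves only by the tool move_arm, never from a script. Its argument "moves" is a list of rows, each a list of 5 numbers: the opening, from 0 (shut) to 1 (fully open), then the shift along the tool's x, y, z in m, then the turn about the tool's z in degrees. A call has 1 to 10 rows; each row shifts and turns the commanded pose from where the row before left it, along the tool's axes as they then stand; what a row does not reach is not made up. A row lasts 1/10 s, in which the tool goes at most 50 mm and 8.59 degrees, less where a joint would pass 70% of its speed; a pose out of reach is approached as far as the arm can. A call is refused whole if a number of a shift passes 0.05 or a number of a turn 8.59, either way. A call with a gripper value outside its range is refused whole. The fingers move at their own pace and stop on an object; "squeeze" is the grip in N (left out, the last holds). Time passes only in rows, so rows that do not move let the fingers close. It gives the time, the measured TCP pose, the force and the opening at its end, in the units of the state.
- env.sense(): the state, without advancing time (a new reading comes with each control period).
- env.grab_frame(name): name is "side" or "top" or "wrist"; returns a dict with "color" (400x640x3 uint8, red, green, blue), "fx", "fy", "cx", "cy" (pixels), "camera_from_world" (4x4, takes a point from world to camera coordinates). Camera axes: x right, y down, z forward; pixel columns grow to the right and rows downward; lengths in m; the calibration is good to about 2 mm. A picture is of the moment at which its call begins. There is no depth.
- env.job_done(): hands the job in, once; it reports no verdict.
The state is a dict: "time_s": time; "joint_pos": joint angles; "joint_velocities": joint speeds; "joint_efforts": joint torques, N m; "tcp_pos": TCP position; "eef_rot": TCP orientation; "force": force on the tool from outside, world axes, zero at the start; "ft_torque": the same for the moment, N m; "width": opening from 0.0 (shut) to 1.0 (fully open).
Only numpy, scipy, OpenCV 4.12 (cv2) and the standard library are available. Lean on these libraries where they do the work, as an engineer would, in place of code of your own. Each camera call takes 0.05 s, during which the arm holds its last target. There are 200 camera calls.

## Task

Open the little cash drawer by hand: take the till key (the one with the round head) from the wooden key block, push it fully home into the lock in the top of the cash drawer (its pins are sticky: wiggle it and push firmly if it stops short) and turn it a quarter turn clockwise against its spring until the drawer pops out. Finish while still gripping the key and holding it turned, so that the bolt stays withdrawn for the cashier; leave the square-headed key in the block and do not disturb the pen and cheeses about.

Things in the scene. Friction and masses are not known exactly. Their poses are not given: they have to be found in the camera images.
- till_key_bow (a point): till key: steel, with a ROUND black head (disc 30 mm across, 9 mm thick), standing upright in the wooden block, head up, 73 mm long, 35 g. This point: centre of the head, 58 mm above the key's tip; z up the key, x through the head's 9 mm thickness (close the fingers along x), y along its flat. It works either way round (half turn about z).
- till_key: the same till key; origin at its tip, same axes. Its bit is a flat blade 10 mm wide (y), 4 mm thick (x), 18 mm long with a half-round tip; above it a neck 4.4 mm thick runs up to a collar 16 mm across, whose underside is 30 mm above the tip and 28 mm below the head's centre.
- spare_key_bow (a point): another key, not wanted, stays in the block: same length, with a SQUARE-cornered black head 22 mm wide, 34 mm tall, 9 mm thick; it stands in the other slot. This point lies in the head, 58 mm above its tip.
- key_block: pale wooden key block, fixed to the counter, 52 (x) by 120 (y) by 40 mm high; origin: centre of its underside. Two slots at y = -31 and +31 mm hold the keys, which sit 30 mm deep with their collars on the block's top and head centres 68 mm above the counter; which key is where varies. Keys draw out straight up, 30 mm.
- lock_face (a point): centre of the lock's fixed steel face in the cash drawer's top, 87 mm above the counter; z up along the lock's axis, x from the drawer's front to its back. Keyway 11.4 mm along y, 5.4 mm along x, mouth countersunk by 2 mm: enter with the key's x along this x or opposite. The key goes in 30 mm, collar on the face, head's centre 28 mm above this point. A bezel 43 mm across stands 1.2 mm higher.
- till: cash drawer: grey steel case 190 (x) by 150 (y) by 85 mm high, fixed; origin: centre of its underside, drawer front at -x, lock 35 mm in front of its centre; place and yaw vary. In the lock two sticky sprung pins rub on the blade, felt from about 15 and 22 mm depth; each takes a push of 8 to 16 N; easing back 2 mm and rocking the key a few degrees helps.
- till_lock (a joint): turn of the lock's plug, rad: 0 at rest, grows clockwise seen from above, stop at 1.5; a spring turns it back (0.02 N m at 0, 0.06 at the stop). It turns only with the key nearly home, and the key cannot come out while turned. The bolt frees the drawer at about 1.05. The key has some 0.2 rad of play, so turn it about 1.6.
- till_drawer (a joint): how far the drawer is out, m: 0 shut and bolted; once the bolt is withdrawn it springs out by itself to 0.045.
- marker: bystander: pen, 135 mm long, lying on the counter; origin at its underside
- ash_brick: bystander: grey cheese shaped as a cut-off pyramid, 57 by 63 mm, 54 mm tall; origin at its underside
- crottin: bystander: drum-shaped cheese 62 mm across, 72 mm tall; origin at its underside
- pyramid: bystander: pale pyramid cheese 76 mm wide, 80 mm tall; origin at its underside

How it is judged:
By the outcome, as a careful person would: the job done as asked, in the order asked, and still so for the second after the job is handed in, while the arm keeps its last pose, push and grip.
It also fails if it takes over 51 s, if anything falls off the work surface, if the arm or the gripper's body presses on something with over 40 N, if the wrist force passes 120 N, or if a joint passes its speed limit or range.

## Working session

There is one attempt and no reset: what is moved stays moved. The work goes in short steps, Python scripts to look and compute and a tool call to move; the robot and the scene stay as the last step left them, time stands still between calls to the robot, and variables do not carry over. Pictures are saved under pics/ and viewed, about 8 in all and at most 12, crops included, and the job is handed in when it is done.

Besides the shell and the picture viewer there is one more tool, called after "Emit:" as name([rows], argument=value, ...), one row to a line, values as JSON. move_arm: Moves the arm, as the interface text tells. Its arguments: {"type":"object","properties":{"moves":{"type":"array","items":{"type":"array","items":{"type":"number"}}},"squeeze":{"type":"number"}},"required":["moves"]}

```bash
mkdir -p pics; cat > h.py <<'E'
import numpy as np, cv2
from cell import env
def grab(n,save=None):
    f=env.grab_frame(n)
    if save: cv2.imwrite('pics/'+save,cv2.cvtColor(f['color'],cv2.COLOR_RGB2BGR))
    return f
def ray(f,u,v):
    T=np.array(f['camera_from_world']);R=T[:3,:3];c=-R.T@T[:3,3]
    d=R.T@np.array([(u-f['cx'])/f['fx'],(v-f['cy'])/f['fy'],1]);return c,d
def onz(f,u,v,z):
    c,d=ray(f,u,v);return c+d*(z-c[2])/d[2]
def proj(f,p):
    T=np.array(f['camera_from_world']);q=T[:3,:3]@np.array(p)+T[:3,3]
    return np.array([f['fx']*q[0]/q[2]+f['cx'],f['fy']*q[1]/q[2]+f['cy']])
E
python3 - <<'E'
from h import *
import pickle
F={n:grab(n,n+'0.png') for n in('top','side')}
pickle.dump(F,open('f0.pkl','wb'))
for n in F: print(n,ray(F[n],320,200))
s=env.sense();print(s['time_s'],s['tcp_pos'],s['eef_rot'],env.finger_overhang)
E
```

```text
top (array([0.43823562, 0.30735225, 1.25219329]), array([ 0.1639002 ,  0.00826952, -0.98647519]))
side (array([0.50916018, 1.17642598, 0.56326165]), array([ 0.1337026 , -0.87015035, -0.47435745]))
0.1 [0.12816761 0.50888116 0.21814275] [ 1.23079497e-01  9.92396659e-01 -5.26402088e-04 -1.76182779e-04] 0.019
```

View pics/top0.png

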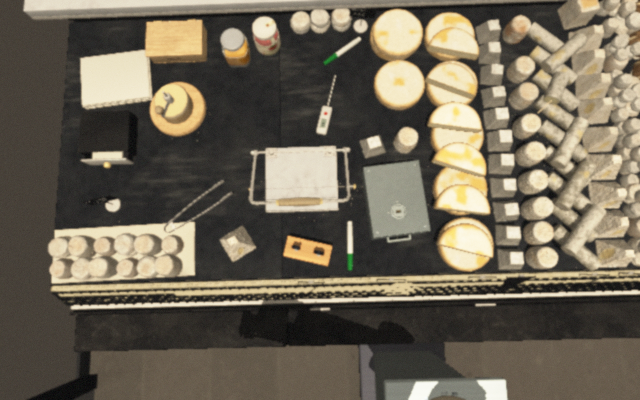

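View pics/side0.png

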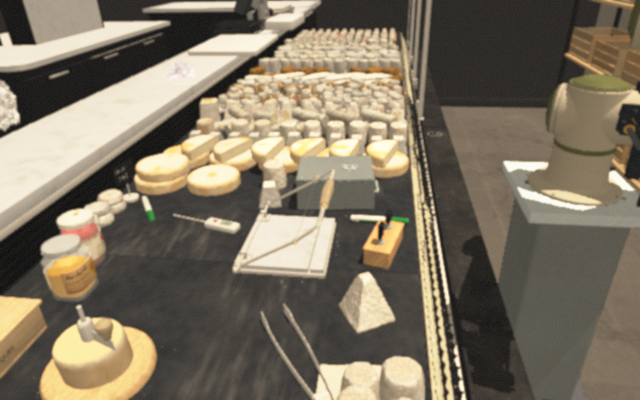

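```bash
python3 - <<'E'
from h import *
a=cv2.imread('pics/top0.png')[140:290,270:450]; b=cv2.imread('pics/side0.png')[140:280,290:430]
a=cv2.resize(a,(420,350),interpolation=cv2.INTER_CUBIC); b=cv2.resize(b,(350,350),interpolation=cv2.INTER_CUBIC)
cv2.imwrite('pics/c0.png',np.hstack([a,b]))
import pickle
f=pickle.load(open('f0.pkl','rb'))['top']
for n,u,v,z in[('blockc',308,250,.04),('kL',297,247,.068),('kR',320,251,.068),('lock',398,211,.087),('till corners',364,165,.085),('',419,160,.085),('',430,234,.085),('',371,240,.085)]: print(n,onz(f,u,v,z).round(3))
E
```

```text
blockc [0.503 0.354 0.04 ]
kL [0.511 0.382 0.068]
kR [0.498 0.321 0.068]
lock [0.596 0.113 0.087]
till corners [0.724 0.196 0.085]
 [0.733 0.048 0.085]
 [0.533 0.033 0.085]
 [0.522 0.187 0.085]
```

View pics/c0.png

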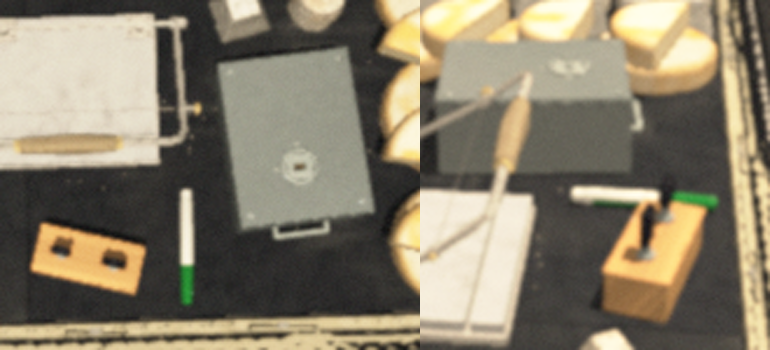

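Emit:
move_arm([
  [0.5, -0.04, -0.006, 0, 0],
  [0.5, -0.04, -0.006, 0, 0],
  [0.5, -0.04, -0.006, 0, 0],
  [0.5, -0.04, -0.006, 0, 0],
  [0.5, -0.04, -0.006, 0, 0],
  [0.5, -0.04, -0.006, 0, 0],
  [0.5, -0.04, -0.006, 0, 0],
  [0.5, -0.04, -0.006, 0, 0],
  [0.5, -0.04, -0.006, 0, 0],
  [0.5, -0.04, -0.006, 0, 0],
])

```text
time_s: 1.1
tcp_pos: [0.5028, 0.3522, 0.2183]
eef_rot: [0.123, 0.992, -0.0, -0.0]
force: [0.3, -0.2, -0.0]
width: 0.502
```

Emit:
move_arm([
  [0.5, 0, 0, 0, 8.5],
  [0.5, 0, 0, 0, 8.5],
  [0.5, 0, 0, 0, 8.5],
  [0.5, 0, 0, 0, 8.5],
  [0.5, 0, 0, 0, 8.5],
  [0.5, 0, 0, 0, 8.5],
  [0.5, 0, 0, 0, 8.5],
  [0.5, 0, 0, 0, 8.5],
  [0.5, 0, 0, 0, 8.5],
  [0.5, 0, 0, 0, 8.5],
])

```text
time_s: 2.1
tcp_pos: [0.5013, 0.3531, 0.2181]
eef_rot: [0.763, 0.646, -0.0, -0.0]
force: [-0.5, -0.3, 0.4]
width: 0.502
```

```bash
cat >> h.py <<'E'
def tool(goal,ang=None):
    "goal xyz -> shift in tool axes; ang = wanted world angle of tool y (rad) -> turn deg"
    from scipy.spatial.transform import Rotation as Ro
    s=env.sense();R=Ro.from_quat(s['eef_rot']).as_matrix()
    a=np.arctan2(R[1,1],R[0,1])
    print('t',round(s['time_s'],2),'tcp',np.round(s['tcp_pos'],4),'yang',round(a,4),'tilt',R[:2,2].round(4),'w',round(float(s['width']),3),'F',np.round(s['force'],1),'M',np.round(s['ft_torque'],2),'q',np.round(s['joint_pos'],2))
    if goal is not None: print('shift tool mm',(R.T@(np.array(goal)-s['tcp_pos'])*1000).round(1))
    if ang is not None: print('turn',np.degrees(a-ang).round(2))
E
python3 - <<'E'
from h import *
f=grab('wrist','w1.png')
tool([.504,.352,.2],-.21)
for p in([.511,.382,.068],[.498,.321,.068],[.596,.113,.087]): print(proj(f,p))
E
```

```text
t 2.15 tcp [0.5014 0.3531 0.2182] yang -0.1731 tilt [-0.0008 -0.0004] w 0.5 F [-0.6 -0.1  0.3] M [-0.1   0.07  0.01] q [ 0.42  0.51  1.21 -0.    1.42  0.6 ]
shift tool mm [-0.6  2.8 18.2]
turn 2.11
[321.16564887 153.60960164]
[318.10241019 216.83915443]
[436.36105686 382.81651802]
```

View pics/w1.png

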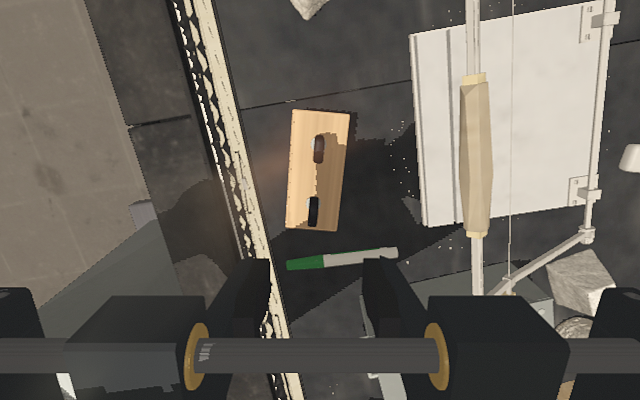

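```bash
python3 - <<'E'
from h import *
a=cv2.imread('pics/w1.png')[100:240,270:370]; b=cv2.imread('pics/side0.png')[205:275,355:415]
cv2.imwrite('pics/c1.png',np.hstack([cv2.resize(a,(400,560),interpolation=cv2.INTER_CUBIC),cv2.resize(b,(400,560),interpolation=cv2.INTER_CUBIC)[:560]]))
E
```

```text
(no output)
```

View pics/c1.png

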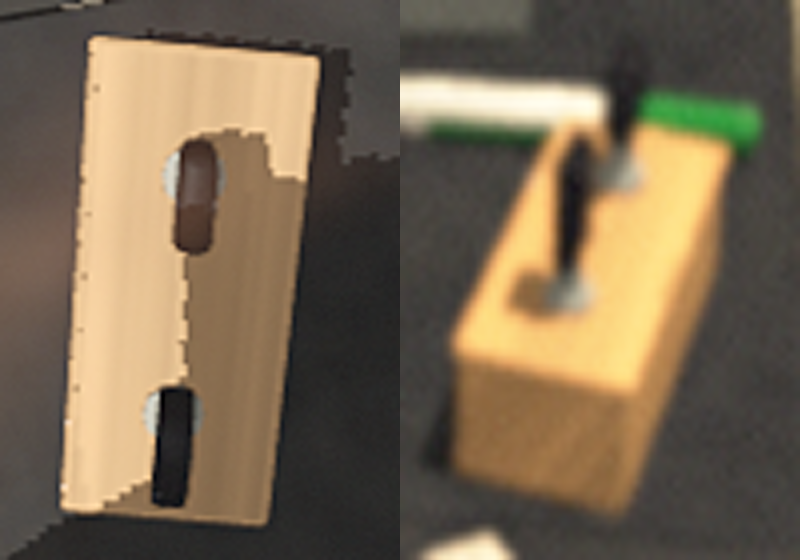

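```bash
python3 - <<'E'
from h import *
f=env.grab_frame('wrist')
print(ray(f,320,200))
img=cv2.cvtColor(f['color'],cv2.COLOR_RGB2BGR)
B=cv2.inRange(img,(80,130,180),(255,255,255));
# block outline by contour near block
n,l,st,ce=cv2.connectedComponentsWithStats(cv2.morphologyEx(cv2.inRange(cv2.cvtColor(img,cv2.COLOR_BGR2HSV),(5,50,80),(25,255,255)),cv2.MORPH_CLOSE,np.ones((5,5))))
i=l[120,310];c=max(cv2.findContours((l==i).astype('uint8'),0,2)[0],key=cv2.contourArea)
r=cv2.minAreaRect(c);bx=cv2.boxPoints(r);w=np.array([onz(f,u,v,.04)[:2] for u,v in bx]);print(r,w.round(4),w.mean(0))
for k in ([.511,.382],[.498,.321]):
  x=np.array([.978,-.208,0]);y=np.array([.208,.978,0]);c=np.array([*k,.068])
  t=np.linspace(0,2*np.pi,60)
  D=np.array([proj(f,c+s*.0045*x+.015*np.cos(a)*y+[0,0,.015*np.sin(a)]) for a in t for s in(-1,1)])
  S=np.array([proj(f,c+s*.0045*x+.011*b*y+[0,0,dz]) for b in(-1,1) for s in(-1,1) for dz in(-.015,.019,-.019,.015)])
  print('round',D.min(0),D.max(0),'sq',S.min(0),S.max(0), 'collar',proj(f,[*k,.042]))
E
```

```text
(array([0.51655864, 0.43812228, 0.38456934]), array([-0.04212629, -0.30189984, -0.95267687]))
((286.07037353515625, 158.45887756347656), (352.99896240234375, 141.065673828125), 78.11134338378906) [[0.412  0.5316]
 [0.5352 0.5321]
 [0.5602 0.171 ]
 [0.389  0.1581]] [0.4741058  0.34818539]
round [315.45506744 136.8380298 ] [326.63356018 170.05767878] sq [315.56411695 138.5783113 ] [326.90732895 169.9944026 ] collar [320.56545897 148.94963105]
round [313.22409166 201.39876063] [323.62198191 232.27934395] sq [313.20939172 200.10241285] [323.77852912 235.03282956] collar [318.18677445 208.16228297]
```

Emit:
move_arm([
  [0.5, 0, -0.05, 0.02, 2],
  [0.5, 0, -0.05, 0.03, 0],
  [0.5, 0, -0.05, 0.03, 0],
  [0.5, 0, 0, 0, 0],
])

```text
time_s: 2.6
tcp_pos: [0.3656, 0.3766, 0.1452]
eef_rot: [0.77, 0.638, -0.004, -0.001]
force: [-0.4, -0.6, 0.2]
width: 0.498
```

```bash
python3 - <<'E'
from h import *
f=grab('wrist','w2.png')
tool([.504,.352,.2],-.21)
u,v=np.mean([proj(f,p) for p in([.511,.382,.068],[.498,.321,.068])],0).astype(int);print(u,v,f['fx'])
a=cv2.imread('pics/w2.png');y0=max(0,v-75);x0=max(0,u-80)
cv2.imwrite('pics/c2.png',cv2.resize(a[y0:y0+150,x0:x0+160],None,fx=4,fy=4,interpolation=cv2.INTER_CUBIC));print(x0,y0)
E
```

```text
t 2.65 tcp [0.3691 0.3771 0.1475] yang -0.188 tilt [-0.003  -0.0019] w 0.498 F [0.9 0.2 0.6] M [-0.09  0.03  0.04] q [0.57 0.39 1.59 0.   1.17 0.76]
shift tool mm [  0.4 137.1 -52.9]
turn 1.26
505 207 344.17417212645177
425 132
```

View pics/c2.png

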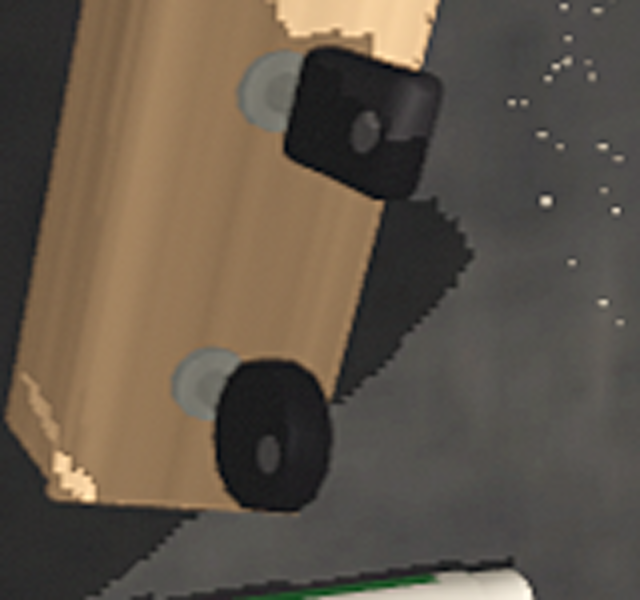

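```bash
python3 - <<'E'
from h import *
f=env.grab_frame('wrist')
print('round collar',onz(f,425+210/4,132+384/4,.042),'sq collar',onz(f,425+273/4,132+91/4,.042))
print('hole',onz(f,425+268/4,132+454/4,.068))
# block top corner lower-left-ish
for u,v in((8,415),(48,500),(297,512),(433,0)): print(onz(f,425+u/4,132+v/4,.04))
tool([.4935,.326,.16],-.21)
E
```

```text
round collar [0.49918451 0.32603992 0.042     ] sq collar [0.51383432 0.38709026 0.042     ]
hole [0.4989324  0.32196094 0.068     ]
[0.45687511 0.32586872 0.04      ]
[0.46381487 0.30371858 0.04      ]
[0.5177651 0.2904599 0.04     ]
[0.54585561 0.39879703 0.04      ]
t 2.7 tcp [0.3713 0.3774 0.1487] yang -0.1902 tilt [ 0.     -0.0002] w 0.501 F [1.3 0.2 0.2] M [-0.09  0.08 -0.01] q [ 0.57  0.39  1.58 -0.    1.17  0.76]
shift tool mm [-27.4 129.7 -11.3]
turn 1.14
```

Emit:
move_arm([
  [0.5, -0.008, 0.04, -0.011, 0],
  [0.5, -0.008, 0.04, 0, 0],
  [0.5, -0.008, 0.04, 0, 0],
  [0.5, -0.003, 0.012, 0, 3],
  [0.5, 0, 0, 0, 0],
  [0.5, 0, 0, 0, 0],
])

```text
time_s: 3.3
tcp_pos: [0.4963, 0.325, 0.1599]
eef_rot: [0.788, 0.615, 0.0, 0.0]
force: [-0.7, -0.4, -1.4]
width: 0.501
```

```bash
python3 - <<'E'
from h import *
f=grab('wrist','w3.png')
tool([.496,.325,.068],-.24)
p=proj(f,[.496,.325,.068]);print(p,proj(f,[.496,.325,.042]),proj(f,env.sense()['tcp_pos']))
a=cv2.imread('pics/w3.png');u,v=p.astype(int);x0=max(0,u-80);y0=max(0,min(250,v-75));print(x0,y0)
cv2.imwrite('pics/c3.png',cv2.resize(a[y0:y0+150,x0:x0+160],None,fx=4,fy=4,interpolation=cv2.INTER_CUBIC))
np.save('T3.npy',f['camera_from_world'])
E
```

```text
t 3.35 tcp [0.4958 0.3254 0.16  ] yang -0.2447 tilt [0.0005 0.0003] w 0.496 F [ 0.1  0.3 -0.2] M [-0.05  0.11 -0.01] q [0.38 0.51 1.37 0.   1.27 0.63]
shift tool mm [-0.4  0.3 92. ]
turn -0.27
[315.639795   204.75149022] [315.65839494 195.21059992] [314.96107361 258.30201688]
235 129
```

View pics/c3.png

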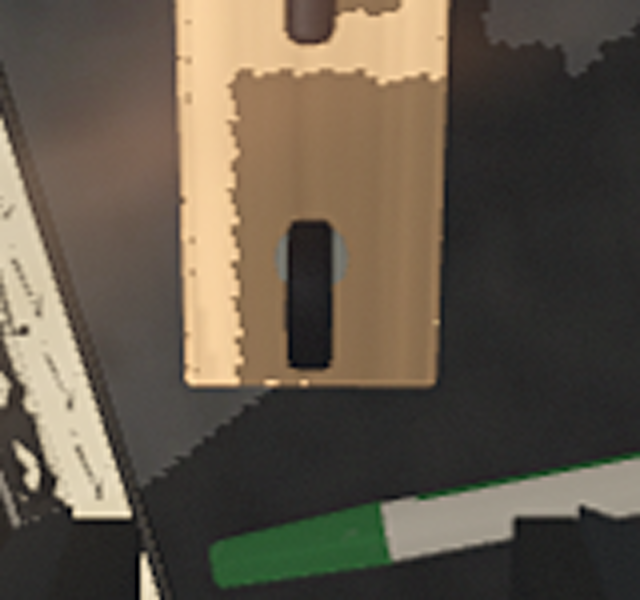

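Emit:
move_arm([
  [0.5, 0, -0.002, 0.02, 0],
  [0.5, 0, 0, 0.02, 0],
  [0.5, 0, 0, 0.02, 0],
  [0.5, 0, 0, 0.02, 0],
  [0.5, 0, 0, 0.011, 0],
  [0.5, 0, 0, 0, 0],
  [0, 0, 0, 0, 0],
  [0, 0, 0, 0, 0],
  [0, 0, 0, 0, 0],
  [0, 0, 0, 0, 0],
], squeeze=55)

```text
time_s: 4.35
tcp_pos: [0.4941, 0.3257, 0.0691]
eef_rot: [0.789, 0.615, 0.0, 0.0]
force: [-0.1, -0.4, -0.5]
width: 0.16
```

```bash
python3 - <<'E'
from h import *
tool(None)
E
```

```text
t 4.35 tcp [0.4941 0.3257 0.0691] yang -0.2467 tilt [0.0008 0.0003] w 0.16 F [-0.1 -0.4 -0.5] M [-0.09  0.07 -0.  ] q [ 0.39  0.61  1.47 -0.    1.07  0.63]
```

Emit:
move_arm([
  [0, 0, 0, 0, 0],
  [0, 0, 0, 0, 0],
  [0, 0, 0, 0, 0],
  [0, 0, 0, -0.01, 0],
  [0, 0, 0, -0.01, 0],
  [0, 0, 0, -0.01, 0],
  [0, 0, 0, -0.02, 0],
  [0, 0, 0, -0.03, 0],
  [0, 0, 0, -0.04, 0],
  [0, 0, 0, 0, 0],
])

```text
time_s: 5.35
tcp_pos: [0.4958, 0.3265, 0.1949]
eef_rot: [0.789, 0.615, 0.005, 0.001]
force: [0.5, 0.4, 1.0]
width: 0.004
```

```bash
python3 - <<'E'
from h import *
tool([.585,.113,.187],.06)
E
```

```text
t 5.35 tcp [0.4958 0.3265 0.1949] yang -0.2467 tilt [0.0096 0.0039] w 0.004 F [0.5 0.4 1. ] M [-0.06  0.03  0.  ] q [0.39 0.48 1.32 0.   1.33 0.63]
shift tool mm [-185.3  138.6    8. ]
turn -17.57
```

```bash
python3 - <<'E'
from h import *
f=grab('wrist','w4.png');g=grab('side','s4.png')
p=proj(f,[.494,.325,.068]);print(p,ray(f,320,200)[0],proj(g,[.494,.325,.068]))
a=cv2.imread('pics/w4.png')[100:300,200:440];b=cv2.imread('pics/s4.png')[180:280,340:440]
cv2.imwrite('pics/c4.png',np.hstack([cv2.resize(a,(480,400)),cv2.resize(b,(320,400)[:2][::1],interpolation=cv2.INTER_CUBIC)]))
E
```

```text
[313.35774873 195.00317695] [0.51530583 0.40951605 0.36186248] [387.99059548 215.6235118 ]
```

View pics/c4.png

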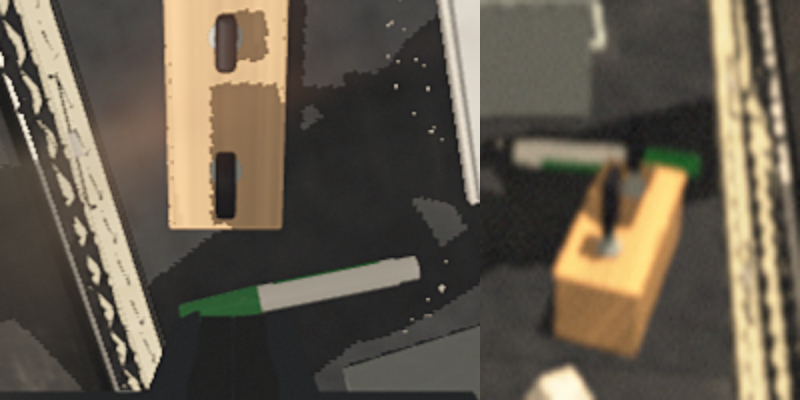

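Emit:
move_arm([
  [0.4, 0, 0, 0, 0],
  [0.4, 0, 0, 0, 0],
  [0.4, 0, 0, 0, 0],
  [0.4, 0, 0, 0, 0],
  [0.4, 0, 0, 0.04, 0],
  [0.4, 0, 0, 0.04, 0],
  [0.4, 0, 0, 0, 0],
])

```text
time_s: 6.15
tcp_pos: [0.4913, 0.3245, 0.1038]
eef_rot: [0.789, 0.615, -0.005, -0.001]
force: [0.0, -0.1, -0.6]
width: 0.398
```

```bash
python3 - <<'E'
from h import *
tool([.494,.325,.068],-.24)
f=grab('wrist','w5.png')
for z in(.042,.053,.068,.083):print(proj(f,[.494,.325,z]))
im=f['color'];m=(im.max(2)<60)
cv2.imwrite('pics/c5.png',cv2.imread('pics/w5.png')[130:400,200:440])
E
```

```text
t 6.15 tcp [0.4913 0.3245 0.1038] yang -0.2469 tilt [-0.009  -0.0037] w 0.398 F [ 0.  -0.1 -0.6] M [-0.05  0.08 -0.01] q [ 0.38  0.56  1.44 -0.    1.15  0.63]
shift tool mm [ 1.3  2.8 35.8]
turn -0.4
[320.2628876  216.05870685]
[320.32441227 221.80525291]
[320.41772463 230.52084341]
[320.52395611 240.44310968]
```

View pics/c5.png

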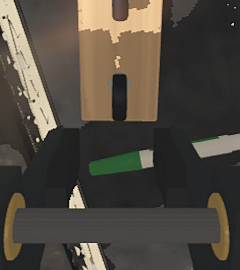

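Emit:
move_arm([
  [0.4, 0, 0, 0.02, 0],
  [0.4, 0, 0, 0.021, 0],
  [0.4, 0, 0, 0, 0],
  [0.4, 0, 0, 0, 0],
  [0, 0, 0, 0, 0],
  [0, 0, 0, 0, 0],
  [0, 0, 0, 0, 0],
  [0, 0, 0, 0, 0],
  [0, 0, 0, 0, 0],
  [0, 0, 0, 0, 0],
], squeeze=60)

```text
time_s: 7.2
tcp_pos: [0.4939, 0.3256, 0.0676]
eef_rot: [0.789, 0.615, -0.0, 0.0]
force: [0.3, 0.6, 0.4]
width: 0.003
```

```bash
python3 - <<'E'
from h import *
tool(None)
E
```

```text
t 7.2 tcp [0.4939 0.3256 0.0676] yang -0.2467 tilt [-0. -0.] w 0.003 F [0.3 0.6 0.4] M [-0.05  0.04  0.02] q [ 0.39  0.61  1.47 -0.    1.07  0.63]
```

```bash
python3 - <<'E'
from h import *
f=grab('wrist','w6.png');g=grab('side','s6.png');t=env.sense()['tcp_pos']
print(t,'tcp',proj(f,t),'tip',proj(f,t-np.array([0,0,.019])),'head',proj(f,[.494,.325,.068]),'side tcp',proj(g,t))
a=cv2.resize(cv2.imread('pics/w6.png')[150:350,220:420],(500,500),interpolation=cv2.INTER_CUBIC)
u,v=proj(g,t).astype(int);print(u-30,v-70)
b=cv2.resize(cv2.imread('pics/s6.png')[v-70:v+50,u-30:u+42],(300,500),interpolation=cv2.INTER_CUBIC)
cv2.imwrite('pics/c6.png',np.hstack([a,b]))
E
```

```text
[0.49387385 0.3256379  0.0676139 ] tcp [316.08828475 258.60431178] tip [316.08538238 243.64045297] head [316.60622169 259.91850354] side tcp [388.0404544  215.93244435]
358 145
```

View pics/c6.png

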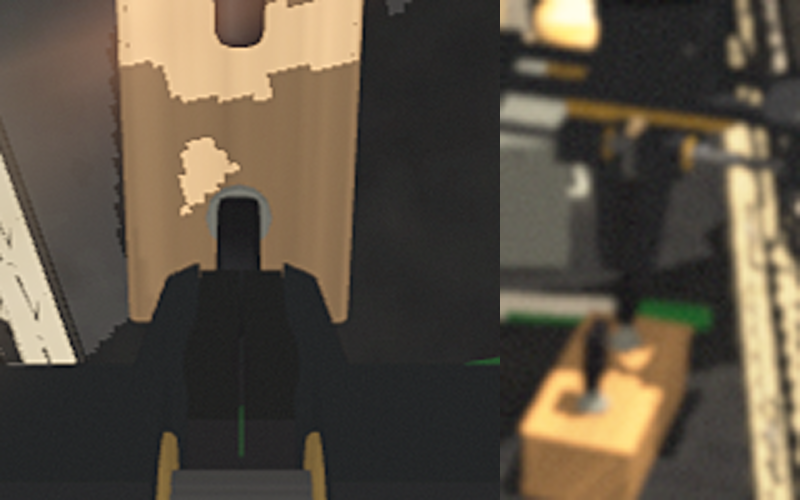

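Emit:
move_arm([
  [0, 0, 0, 0.002, 0],
  [0, 0, 0, 0.001, 0],
  [0, 0, 0, 0, 0],
])

```text
time_s: 7.6
tcp_pos: [0.4938, 0.3256, 0.0643]
eef_rot: [0.789, 0.615, -0.0, -0.0]
force: [0.0, -0.1, -0.0]
width: 0.006
```

Emit:
move_arm([
  [0.35, 0, 0, 0, 0],
  [0.35, 0, 0, 0, 0],
  [0.35, 0, 0, 0, 0],
  [0.35, 0, 0, 0, 0],
  [0.35, 0, 0, 0.003, 0],
  [0.35, 0, 0, 0.002, 0],
  [0.35, 0, 0, 0.002, 0],
  [0.35, 0, 0, 0.002, 0],
  [0.35, 0, 0, 0, 0],
])

```text
time_s: 8.5
tcp_pos: [0.4938, 0.3256, 0.0553]
eef_rot: [0.789, 0.615, -0.0, -0.0]
force: [0.1, 0.3, 0.3]
width: 0.353
```

Emit:
move_arm([
  [0.35, 0, 0, 0.003, 0],
  [0.35, 0, 0, 0.003, 0],
  [0.35, 0, 0, 0.003, 0],
  [0.35, 0, 0, 0.002, 0],
  [0.35, 0, 0, 0, 0],
])

```text
time_s: 9.0
tcp_pos: [0.4937, 0.3256, 0.0442]
eef_rot: [0.789, 0.615, -0.0, -0.0]
force: [-0.1, -0.6, -0.7]
width: 0.352
```

```bash
python3 - <<'E'
from h import *
f=grab('wrist','w7.png');t=env.sense()['tcp_pos'];print(t,proj(f,t),proj(f,[.494,.325,.068]),env.sense()['force'])
g=cv2.cvtColor(cv2.imread('pics/w7.png'),cv2.COLOR_BGR2GRAY)
print('\n'.join(''.join(' .:-=+*#%@'[min(9,int(x)//14)] for x in r) for r in g[200:330:3,250:390:2]))
E
```

```text
[0.49383265 0.32561724 0.04447044] [316.28007678 258.69872244] [316.94935103 282.90072235] [ 0.07058524 -0.29773672  0.09688286]
++++++#%%@@%@@@@@@#%%%%%%%%%%%#%%%%%%%%%%%%%%%%%%%%%%%%%%%%%::::::::::
+++++=*%@@@@@@@%%%%%%%%%%%%%%%#%%%%%%%%%%%%%%%%%%%%%%%%%%%%%::::::::::
+++===+%%@@@@@@@%%%%%%%%%%%%%%#%%%%%%%%%%%%%%%%%%%%%%%%%%%%#::::::::::
+=====+%%@@@@@@@%%%%%%%%%%%%%##%%%%%%%%%%%%%%%%%%%%%%%%%%%%#::-:::::::
=======%%@@@@@@@%%%%%%%%%%%%%##%%%%%%%%%%%%%%%%%%%%%%%%%%%%#::::::::::
+======%%@@@@@@@%%%%%%%%%%%%%##%%%%%%%%%%%%%%%%%%%%%%%%%%%%#::::::::::
======-%%@@@@@@%%%%%%%%%%%%%%##%%%%%%%%%%%%%%%%%%%%%%%%%%%@+::::::::::
======-%%@@@@@@@@@%%%%%%%%%%%##%%%%%%%%%%%%%%%%%%%%%%%%%%%@=::::::::::
====---%%%@@@@@@@@#%%%%%%%%%%##%%%%%%%%%%%%%%%%%%%%%%%%%%%@-::::::::::
+==----%%%@@@%@@@@@%%%%%%%%%%%#%%%%%%%%%%%%%%%%%%%%%%%%%%%@-::::::::::
==-----#%%@@%@@@@@@%%%%%%%%%%%#%%%%%%%%%%%%%%%%%%%%%%%%%%%@.:::::::--:
-------#%%@@@@@@@@%%%%%%%%%%%%#%%%%%%%%%%%%%%%%%%%%%%%%%%%%.::::::::-:
+------*%%@@@%@@%%%%%%%%%%%%%%#%%%%%%%%%%%%%%%%%%%%%%%%%%%%:::::::-:--
=------*%%@@@@%%%%%%%%%%%%%%%%#%#%%%%%%%%%%%%%%%
[... 1452 characters left out ...]
::::::::::::---::::.::::::::.-::--:::::::::::::::::::::::::::
::::::::::::::::::::::::::::...:::::::-:---:--::::::::::::::::::::::::
:::::::::::::::::::::-:::::-:::..:..::::::::-:--:-::::::::::::::::::::
::::::::::::::::::::-::::::-::......:::-:-::::::::::::::::::::::::::::
::::::::::::::::::::::-:--::::::-::--:::-:-:::::::::::::::::::::::::::
::::::::::::::::::::::::::::::-::-::----:-::::::::::::.:::::::::::::::
::::::::::::::::::::::::::::::-::::-:-:::::::::::::-::::::::::::::::::
:::::::::::::::::::::::::::-::::::-:::::::::::::::::::::::::::::::::::
:::::::::::::::::::::::::::::::-::-:::::::::--.=*@@@==::::::::::::::::
::::::::::::::::::::::::::::::::::::::-======#@@@@@@@@.:::::::::::::::
```

Emit:
move_arm([
  [0.35, 0, 0, 0.004, 0],
  [0.35, 0, 0, 0.004, 0],
  [0.35, 0, 0, 0.003, 0],
  [0.35, 0, 0, 0.002, 0],
  [0, 0, 0, 0, 0],
  [0, 0, 0, 0, 0],
  [0, 0, 0, 0, 0],
  [0, 0, 0, 0, 0],
  [0, 0, 0, 0, 0],
], squeeze=60)

```text
time_s: 9.95
tcp_pos: [0.4939, 0.3256, 0.0317]
eef_rot: [0.789, 0.615, 0.0, 0.0]
force: [0.3, 0.7, 0.7]
width: 0.095
```

Emit:
move_arm([
  [0, 0, 0, -0.005, 0],
  [0, 0, 0, -0.01, 0],
  [0, 0, 0, -0.01, 0],
  [0, 0, 0, -0.015, 0],
  [0, 0, 0, -0.02, 0],
  [0, 0, 0, -0.025, 0],
  [0, 0, 0, -0.02, 0],
  [0, 0, 0, -0.01, 0],
  [0, 0, 0, 0, 0],
  [0, 0, 0, 0, 0],
])

```text
time_s: 10.95
tcp_pos: [0.4936, 0.3255, 0.146]
eef_rot: [0.789, 0.615, -0.0, -0.0]
force: [-0.1, -0.4, -1.4]
width: 0.095
```

```bash
python3 - <<'E'
from h import *
tool([.596,.113,.147],.06)
import pickle
f=pickle.load(open('f0.pkl','rb'))['top'];im=f['color']
# till top: refine by edges of grey-blue region
hsv=cv2.cvtColor(im,cv2.COLOR_RGB2HSV);print(hsv[190,385],hsv[225,410],hsv[211,398])
m=cv2.inRange(hsv,(70,20,60),(115,255,255));m[:140]=0;m[:,:350]=0;m[:,445:]=0;m=cv2.morphologyEx(m,cv2.MORPH_CLOSE,np.ones((15,15)));m=cv2.morphologyEx(m,cv2.MORPH_OPEN,np.ones((9,9)))
c=max(cv2.findContours(m,0,2)[0],key=cv2.contourArea);r=cv2.minAreaRect(c);b=np.array([onz(f,u,v,.085)[:2] for u,v in cv2.boxPoints(r)]);print(r,b.round(4),b.mean(0))
for i in range(4): d=b[(i+1)%4]-b[i];print(np.hypot(*d),np.arctan2(d[1],d[0]))
E
```

```text
t 10.95 tcp [0.4936 0.3255 0.146 ] yang -0.2468 tilt [-0.0009 -0.0004] w 0.095 F [-0.1 -0.4 -1.4] M [-0.09  0.12 -0.02] q [ 0.38  0.52  1.39 -0.    1.23  0.63]
shift tool mm [-181.   151.2   -1. ]
turn -17.58
[ 27  30 159] [ 35  28 162] [ 18 105 112]Traceback (most recent call last):
  File "<stdin>", line 8, in <module>
ValueError: max() iterable argument is empty
```

Emit:
move_arm([
  [0, -0.03, 0.0226, 0, 0],
  [0, -0.03, 0.0226, 0, 0],
  [0, -0.03, 0.0226, 0, 0],
  [0, -0.03, 0.0226, 0, 0],
  [0, -0.03, 0.0226, 0, 0],
  [0, -0.03, 0.0226, 0, 0],
  [0, -0.03, 0.0226, 0, 0],
  [0, 0, 0, 0, -8.5],
  [0, 0, 0, 0, -8.5],
  [0, 0, 0, 0, 0],
])

```text
time_s: 11.95
tcp_pos: [0.5955, 0.083, 0.1453]
eef_rot: [0.689, 0.725, -0.001, -0.001]
force: [0.1, -0.1, -0.7]
width: 0.091
```

```bash
python3 - <<'E'
from h import *
f=grab('wrist','w8.png');tool([.596,.113,.146],.06)
p=proj(f,[.596,.113,.087]);print(p);u,v=p.astype(int)
t=env.sense()['tcp_pos'];print('tip',proj(f,t-[0,0,.0217]))
y0=max(0,min(250,v-75));x0=u-100;print(x0,y0)
cv2.imwrite('pics/c8.png',cv2.resize(cv2.imread('pics/w8.png')[y0:y0+150,x0:x0+200],None,fx=4,fy=4,interpolation=cv2.INTER_CUBIC))
E
```

```text
t 12.0 tcp [0.5956 0.0833 0.1455] yang 0.0466 tilt [-0.0018  0.0001] w 0.092 F [ 0.  -1.1 -1. ] M [-0.1   0.01 -0.01] q [-0.06  0.54  1.35 -0.    1.25 -0.1 ]
shift tool mm [29.6  1.8 -0.5]
turn -0.77
[318.32885305 178.10652461]
tip [315.28558168 241.41108898]
218 103
```

View pics/c8.png

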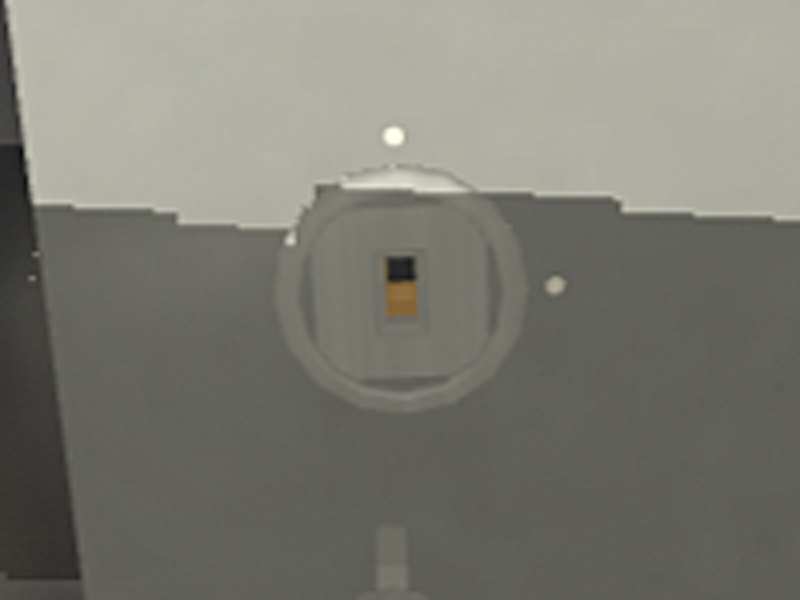

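```bash
python3 - <<'E'
from h import *
f=env.grab_frame('wrist')
L=onz(f,218+402/4,103+288/4,.087);print('lock',L)
t=np.array(env.sense()['tcp_pos']);
# tip: front blade corner prediction
for z in (.0217,.0167): print(proj(f,t+[0,.005,-z]))
c,d=ray(f,316.1,238);tip=c+d*(t[2]-.0217-c[2])/d[2];print('tip',tip,t)
tool([L[0]-.0004,L[1],.13],.064)
im=f['color'][225:262,300:335].astype(int).sum(2)//3
for r in im[::2]: print(*r[::1])
E
```

```text
lock [0.59619587 0.11531927 0.087     ]
[315.68571642 233.88278278]
[315.66031534 237.31311119]
tip [0.59600521 0.08581561 0.12410813] [0.59563826 0.08346145 0.14580813]
t 12.05 tcp [0.5956 0.0835 0.1458] yang 0.0461 tilt [-0.0014  0.0001] w 0.097 F [-0.1  0.5 -0.1] M [-0.07  0.03 -0.03] q [-0.06  0.54  1.35 -0.    1.25 -0.1 ]
shift tool mm [31.8  1.6 15.8]
turn -1.03
92 91 91 93 94 94 92 93 92 94 93 93 93 93 93 92 93 94 93 93 93 93 92 94 94 93 93 93 93 94 92 92 93 93 92
91 91 91 92 93 93 93 93 93 93 93 93 93 92 91 91 93 92 93 93 93 93 92 94 94 93 93 92 93 93 92 92 92 92 92
92 93 92 93 92 93 93 93 94 93 94 92 93 92 93 92 93 93 92 93 93 92 92 93 93 94 93 93 93 93 93 91 91 90 93
92 93 93 94 93 94 92 93 93 93 92 94 93 93 93 92 93 93 93 94 94 93 94 94 94 94 95 92 92 93 93 91 90 91 92
92 92 93 93 93 93 93 92 93 93 93 92 92 93 92 91 92 93 92 92 93 93 95 94 94 94 95 95 93 93 93 93 92 92 92
93 93 93 93 94 94 94 93 92 93 93 93 100 105 104 104 105 105 104 98 91 94 94 93 93 95 95 93 93 92 92 93 93 92 92
94 93 93 94 93 94 94 93 92 92 93 93 100 106 104 104 105 106 106 100 91 93 93 93 93 93 94 93 
[... 716 characters left out ...]
91 94 99 102 100 99 102 100 102 104 103 104 102 101 102 103 96 92 90 92 90 92 92 91 91 92 92 92
93 94 92 93 92 93 98 102 101 101 100 101 107 114 117 120 120 118 116 111 107 105 104 103 103 100 94 91 91 91 91 91 92 92 92
94 93 93 94 99 104 105 111 115 113 114 114 114 115 115 116 114 115 115 115 115 116 115 114 114 106 102 99 92 91 91 92 93 91 92
86 86 91 95 99 104 103 109 114 111 112 111 114 114 116 116 116 116 115 115 116 116 114 113 116 110 100 96 94 90 86 86 86 86 85
29 28 28 27 27 25 21 69 111 122 113 101 104 105 106 106 105 105 106 107 106 104 112 124 114 76 21 28 29 27 29 30 28 29 28
30 33 32 31 31 32 32 33 37 30 20 22 20 20 21 21 20 19 19 22 18 19 20 37 45 33 31 33 30 34 33 33 33 31 31
```

Emit:
move_arm([
  [0, 0.016, 0.0008, 0, -1],
  [0, 0.016, 0.0008, 0, 0],
  [0, 0, 0, 0, 0],
  [0, 0, 0, 0.015, 0],
  [0, 0, 0, 0.015, 0],
  [0, 0, 0, 0.004, 0],
  [0, 0, 0, 0, 0],
  [0, 0, 0, 0.003, 0],
  [0, 0, 0, 0.003, 0],
  [0, 0, 0, 0, 0],
])

```text
time_s: 13.05
tcp_pos: [0.5957, 0.1154, 0.1065]
eef_rot: [0.683, 0.73, -0.0, -0.0]
force: [0.3, -0.3, -0.5]
width: 0.091
```

```bash
python3 - <<'E'
from h import *
tool([.5958,.1153,.0787],.064)
E
```

```text
t 13.05 tcp [0.5957 0.1154 0.1065] yang 0.0673 tilt [-0.0001 -0.    ] w 0.091 F [ 0.3 -0.3 -0.5] M [-0.08  0.09 -0.05] q [-0.    0.59  1.38 -0.    1.17 -0.07]
shift tool mm [-0.1  0.1 27.8]
turn 0.19
```

Tip should be about 2 mm in; no contact. Going on gently.

Emit:
move_arm([
  [0, 0, 0, 0.003, 0],
  [0, 0, 0, 0.003, 0],
  [0, 0, 0, 0.002, 0],
  [0, 0, 0, 0, 0],
])

```text
time_s: 13.45
tcp_pos: [0.5958, 0.1144, 0.0983]
eef_rot: [0.683, 0.73, -0.001, 0.001]
force: [0.1, -5.5, -1.3]
width: 0.093
```

Emit:
move_arm([
  [0, -0.0015, 0, 0, 0],
  [0, 0, 0, 0.002, 0],
  [0, 0, 0, 0.002, 0],
  [0, 0, 0, 0, 0],
])

```text
time_s: 13.85
tcp_pos: [0.5957, 0.1138, 0.0942]
eef_rot: [0.683, 0.731, -0.0, -0.0]
force: [-0.3, -3.5, -1.6]
width: 0.097
```

Emit:
move_arm([
  [0, -0.001, 0, 0, 0],
  [0, 0, 0, 0.002, 0],
  [0, 0, 0, 0.002, 0],
  [0, 0, 0, 0.002, 0],
  [0, 0, 0, 0, 0],
])

```text
time_s: 14.35
tcp_pos: [0.5961, 0.1125, 0.089]
eef_rot: [0.683, 0.731, -0.0, 0.001]
force: [0.6, -3.8, 4.2]
width: 0.092
```

```bash
python3 - <<'E'
from h import *
tool(None)
E
```

```text
t 14.35 tcp [0.5961 0.1125 0.089 ] yang 0.0674 tilt [ 0.0007 -0.0007] w 0.092 F [ 0.6 -3.8  4.2] M [-0.89  0.13  0.02] q [-0.01  0.61  1.4  -0.    1.13 -0.07]
```

Emit:
move_arm([
  [0, -0.0005, 0, 0.001, 4],
  [0, 0, 0, 0.001, -8],
  [0, 0, 0, 0.001, 8],
  [0, 0, 0, 0.001, -4],
  [0, 0, 0, 0, 0],
])

```text
time_s: 14.85
tcp_pos: [0.5962, 0.1124, 0.0854]
eef_rot: [0.682, 0.731, 0.0, 0.0]
force: [-0.7, -1.4, 7.0]
width: 0.096
```

```bash
python3 - <<'E'
from h import *
tool(None)
E
```

```text
t 14.85 tcp [0.5962 0.1124 0.0854] yang 0.069 tilt [0.0011 0.0001] w 0.096 F [-0.7 -1.4  7. ] M [-0.51  0.29  0.01] q [-0.01  0.62  1.4   0.    1.12 -0.08]
```

Emit:
move_arm([
  [0, 0, 0, 0.0015, 4],
  [0, 0, 0, 0.0015, -8],
  [0, 0, 0, 0.0015, 8],
  [0, 0, 0, 0.0015, -4],
  [0, 0, 0, 0, 0],
])

```text
time_s: 15.35
tcp_pos: [0.5959, 0.1127, 0.0787]
eef_rot: [0.682, 0.731, 0.0, -0.0]
force: [-0.4, -1.6, 3.2]
width: 0.096
```

```bash
python3 - <<'E'
from h import *
tool(None)
E
```

```text
t 15.35 tcp [0.5959 0.1127 0.0787] yang 0.0685 tilt [0.0002 0.0006] w 0.096 F [-0.4 -1.6  3.2] M [-0.14  0.22 -0.03] q [-0.01  0.62  1.41  0.    1.11 -0.08]
```

Emit:
move_arm([
  [0, 0, 0, 0.0015, 3],
  [0, 0, 0, 0.0015, -3],
  [0, 0, 0, 0, 0],
])

```text
time_s: 15.65
tcp_pos: [0.5966, 0.1127, 0.0785]
eef_rot: [0.683, 0.731, 0.001, 0.001]
force: [-7.6, -0.4, 22.1]
width: 0.092
```

Emit:
move_arm([
  [0, 0, 0, -0.001, 0],
  [0, 0, 0, -0.0005, 6],
  [0, 0, 0, 0, 7],
  [0, 0, 0, 0, 7],
  [0, 0, 0, 0, 7],
  [0, 0, 0, 0, 7],
  [0, 0, 0, 0, 7],
  [0, 0, 0, 0, 7],
  [0, 0, 0, 0, 0],
])

```text
time_s: 16.55
tcp_pos: [0.596, 0.1126, 0.0785]
eef_rot: [0.922, 0.388, 0.0, 0.0]
force: [-5.2, -1.0, 13.5]
width: 0.093
```

```bash
python3 - <<'E'
from h import *
tool(None)
E
```

```text
t 16.55 tcp [0.596  0.1126 0.0785] yang -0.7747 tilt [0.0008 0.0002] w 0.093 F [-5.2 -1.  13.5] M [-0.32  1.07  0.06] q [-0.01  0.62  1.41  0.    1.11  0.77]
```

Emit:
move_arm([
  [0, 0, 0, 0, 7],
  [0, 0, 0, 0, 7],
  [0, 0, 0, 0, 7],
  [0, 0, 0, 0, 7],
  [0, 0, 0, 0, 7],
  [0, 0, 0, 0, 7],
  [0, 0, 0, 0, 3],
  [0, 0, 0, 0, 0],
  [0, 0, 0, 0, 0],
  [0, 0, 0, 0, 0],
])

```text
time_s: 17.55
tcp_pos: [0.5959, 0.1125, 0.0785]
eef_rot: [1.0, 0.007, 0.0, 0.0]
force: [-5.2, -1.9, 13.6]
width: 0.092
```

```bash
python3 - <<'E'
from h import *
tool(None)
f=grab('side','s9.png');g=grab('top','t9.png');w=grab('wrist','w9.png')
a=cv2.resize(cv2.imread('pics/s9.png')[130:270,290:430],(400,400),interpolation=cv2.INTER_CUBIC)
b=cv2.resize(cv2.imread('pics/t9.png')[140:290,280:430],(400,400),interpolation=cv2.INTER_CUBIC)
c=cv2.imread('pics/w9.png')[0:400:2,0:640:2]
o=np.zeros((600,800,3),'uint8');o[:400,:400]=a;o[:400,400:]=b;o[400:,:320]=c
cv2.imwrite('pics/c9.png',o)
E
```

```text
t 17.55 tcp [0.5959 0.1125 0.0785] yang -1.5565 tilt [ 0.0005 -0.0001] w 0.092 F [-5.2 -1.9 13.6] M [-0.39  1.19  0.06] q [-0.01  0.62  1.41 -0.    1.11  1.55]
```

View pics/c9.png

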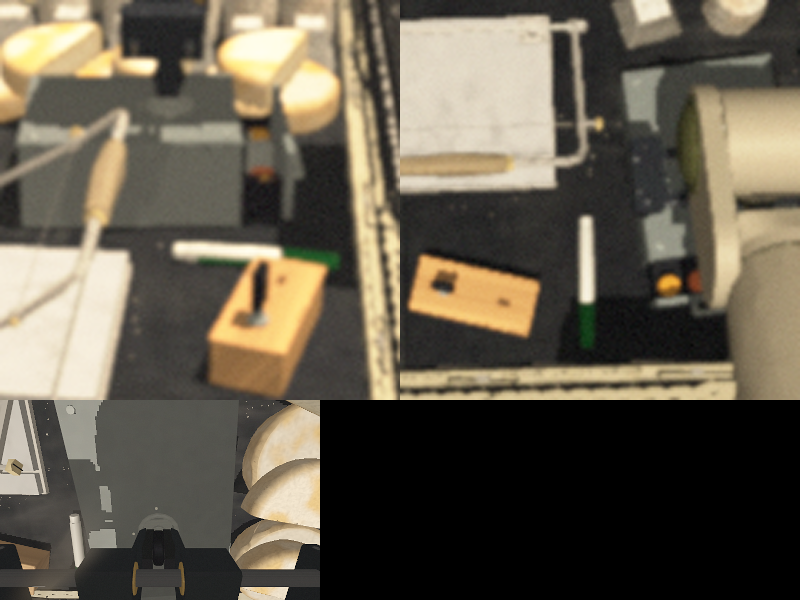

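```bash
python3 -c "
from h import *
env.job_done();tool(None)"
```

```text
the job is handed in; nothing more can be done
the job is handed in; nothing more can be done
```

The drawer is open. I took the round-headed till key from the block, pushed it home in the lock with small wiggles, and turned it about 93° clockwise. I handed the job in at about 17.6 s, still gripping the key and holding it turned.

**Last checks:**
- **Drawer:** the last pictures show it sprung out with the coins visible. I did not measure how far it came out.
- **Key depth:** it stopped firmly at about 30 mm, the full depth.
- **Grip:** the opening reads 0.092 (about 8 mm) on the 9 mm head. The wrist force is about 15 N, with a turning moment of about 0.06 N m.
- **Bystanders:** the square-headed key is still in the block and the pen has not moved. The cheeses in view look undisturbed, but the arm hides part of the top view.

**What disagreed:**
- **Fingertip position:** the first two grasps closed on nothing. The fingertips really sit about 19 mm behind the reported TCP, not 19 mm ahead as stated. The wrist camera and the missing contact both showed this, so I gripped 38 mm lower and the third try held.
- **Which key:** I first took the left key for the round one. A closer look from the side corrected that before any grasp.
- **Lock position:** my estimate was about 2 to 3 mm too far left (+y). I corrected it from the side force while the key went in.

The state could not be read after hand-in, so I have no reading from the final second.

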